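# Draw the bottom blank from the magazine and square it to the fences

## Task

Draw the bottom aluminium blank, the one already sticking out under the gate, all the way out of the stack magazine, and slide it along the deck until it lies flat and square in the corner, up against both the end stop and the side fence. Leave the other blanks in the magazine so that they drop down one place, and leave the tray, the hammer and the can where they are.

Things in the scene. Friction and masses are not known exactly. Their poses are not given: they have to be found in the camera images.
- feeder: Feeder fixed to the bench; place and yaw differ each run. Plywood deck (top z = 30 mm), stack magazine of dark steel plates, two aluminium bars. Origin on the bench, on the centre line, under the gate's outer face; x level, the way blanks come out; y left of that; z up. All numbers below are mm in this frame. Blank home in the corner: its origin at x 102, y 12, z 30. Right deck edge y -80, open.
- gate (a point): Middle of the lower edge of the gate's outer face, at (0, 0, 39). Gate: two steel tabs at x -5 to 0, y 17 to 56 and -56 to -17, z 39 to 75; the 9 mm slot under them passes only the bottom blank. Behind it the magazine, x -190 to 0: 5 mm guide plates up to z 75, side inner faces at y -51.5 and 51.5, rear inner face at x -185.5.
- trough (a point): Point on the floor (z 10) of the trough in the deck, at (100, 7.5, 10). The trough is 65 wide (y -25 to 40) and runs below the blanks from the rear of the deck to the end stop, so fingertips put through a blank's cut-out can go down to 20 mm below the deck top. Blanks rest on the deck either side of it.
- end_stop (a point): Top edge of the face of the end stop, at (192, 0, 44): aluminium bar across the end of the deck, its face at x 192 looking to -x, 14 mm higher than the deck top.
- side_fence (a point): Top edge of the face of the side fence, at (103.5, 62, 44): aluminium bar along the left (+y) side of the deck from x 15 to 192, its face at y 62 looking to -y, 14 mm higher than the deck top.
- blank_bottom: Blank to draw out: aluminium, 180 x 100 x 6 mm, 0.22 kg, two 46 mm square cut-outs centred 55 mm either side of the middle. Origin at the centre of its underside, x along its length, z up, parallel to the feeder at the start, at y 0. It sticks out 65 to 73 mm past the gate: the cut-out at +55 is open from above. Sliding it takes 3 to 12 N under the stack, then 1 to 2 N.
- blank_2: Upper blank like the bottom one; at the start number 2 from below, inside the magazine guides with 1.5 mm play all round, its origin at feeder x -95 mm, underside at z 36 mm. When the blank below has left, it drops by 6 mm. Origin at the centre of its underside, x along its length.
- blank_3: Upper blank like the bottom one; at the start number 3 from below, inside the magazine guides with 1.5 mm play all round, its origin at feeder x -95 mm, underside at z 42 mm. When the blank below has left, it drops by 6 mm. Origin at the centre of its underside, x along its length.
- blank_4: Upper blank like the bottom one; at the start number 4 from below, inside the magazine guides with 1.5 mm play all round, its origin at feeder x -95 mm, underside at z 48 mm. When the blank below has left, it drops by 6 mm. Origin at the centre of its underside, x along its length.
- tray: Loose brown parts tray, 200 x 150 x 45 mm, 0.6 kg, a bystander on the bench. Origin at the centre of its underside.
- hammer: Loose hammer lying on the bench, a bystander. x along its handle, head to +x.
- can: Loose upright can, 66 mm across, 110 mm tall, a bystander. Origin at the centre of its underside.

How it is judged (in metres and radians):
On the way:
1. the bottom blank has been drawn clear of the gate (x of blank_bottom in the frame of feeder above 0.092 m), for 0.05 s.
At the end, for the whole second after the job is handed in: The drawn blank lies flat on the deck, at rest, within 4 mm of the end stop and within 4 mm of the side fence, square to them within 2 degrees; the other three blanks lie in the magazine, at rest, each one place (6 mm) lower than at the start, within 2.5 mm in height (x of blank_bottom in the frame of feeder between 0.098 and 0.106 m and y of blank_bottom in the frame of feeder between 0.008 and 0.016 m and z of blank_bottom in the frame of feeder between 0.026 and 0.034 m and angle between the x axis of blank_bottom and the x axis of feeder, either way round below 0.035 rad and linear speed of each of blank_bottom, blank_2, blank_3, blank_4 below 0.01 m/s and x of blank_2 in the frame of feeder between -0.101 and -0.089 m and z of blank_2 in the frame of feeder below 0.0325 m and x of blank_3 in the frame of feeder between -0.101 and -0.089 m and z of blank_3 in the frame of feeder below 0.0385 m and x of blank_4 in the frame of feeder between -0.101 and -0.089 m and z of blank_4 in the frame of feeder below 0.0445 m); the robot touches nothing.
It fails at once if an upper blank is pulled out of or lifted from the magazine (x of any of blank_2, blank_3, blank_4 in the frame of feeder above -0.08 m or z of any of blank_2, blank_3, blank_4 in the frame of feeder above 0.075 m).
It fails at once if the tray, the hammer or the can is moved by more than 20 mm (distance of any of tray, hammer, can from where it was at the start of the episode above 0.02 m).
It also fails if it takes over 40 s, if anything falls off the work surface, if the arm or the gripper's body presses on something with over 40 N, if the wrist force passes 120 N, or if a joint passes its speed limit or range.

## Robot

A 6-joint arm with a two-finger parallel gripper is mounted at the origin on the work surface. World frame = base frame: x ahead of the robot, y to its left, z up, the work surface at z = 0. Lengths are in mm, angles in rad, forces in N, time in s.
With the tool pointing down it reaches from about 350 to 775 mm from the base axis. Payload 7.3 kg.
Tool frame: the origin (TCP) lies on the mounting face of the last link; the fingertips stand 178 mm ahead of it and the grasp point (between the pads) lies 159 mm ahead of it; z points along the fingers, y is the line along which they close (so a half turn about z gives the same grasp; the last joint's range is limited). The gripper opens to 92 mm and grips with 3 to 60 N. Pads are 19 mm wide; open, the fingers measure 130 mm over their backs; the gripper's body (75 mm by 190 mm) begins 47 mm behind the grasp point.
Start: joints at [-1.443, 0.342, 1.524, -0, 1.275, -0.146], TCP at [141.976, -505.441, 404.741] pointing down, gripper open.
Joint ranges: [-2.53, 2.53], [-0.77, 2.02], [0.04, 2.7], [-1, 4.14], [0.28, 2.66], [-3.11, 3.11]. Speed limits (rad/s): [2.57, 2.57, 3.14, 3.14, 3.14, 3.14].

## Interface

Orientations are given as [roll, pitch, yaw] about the fixed x, y, z axes, in that order (R = Rz(yaw) Ry(pitch) Rx(roll)).
In Python, from plant import bot, telemetry, capture gives the robot as it stands (bot), with the cameras as plain functions and the readings (telemetry).
- The arm moves only by the tool shift_gripper, called after "Call:" by a JSON object that holds its "op" and its "data". Schema: {"type":"object","properties":{"increments":{"type":"string"},"only":{"type":"string"},"quiet":{"type":"boolean"},"lines":{"type":"string"}},"required":["increments"],"additionalProperties":false}. increments is a string of 1 to 5 rows, one to a line, with the numbers parted by commas; each row has 5 numbers: the finger opening in mm, then dx, dy, dz in shares of 600 mm (1.0 is 600 mm), then a turn about the tool's z in shares of 90 degrees (1.0 is 90 degrees); each row is the pose to reach, as a shift and turn from the pose commanded when the call began, along the tool's axes at that moment; what a row does not reach only later rows make up. A row lasts 1/8 s, in which the tool goes at most 62.5 mm and 0.188 rad, less where a joint would pass 70% of its speed; a pose out of reach is approached as far as the arm can. The fingers move at their own pace and stop on an object; the grip force is fixed at half the most. Time passes only in rows, so rows that do not move let the fingers close. The tool returns the time, the measured TCP pose, the force, the opening and the grip force at its end. only (a regular expression) keeps the lines of the reply that match it, lines (a string "A,B") keeps lines A to B, and quiet returns only ok. Input that does not fit is refused with a message, and nothing moves.
- telemetry.get_obs(): the state, without advancing time (a new reading comes with each control period).
- capture(name): name is "scene" or "top" or "wrist"; returns a dict with "color" (480x640x3 uint8, red, green, blue), "K" (3x3 intrinsics, pixels), "k1" (the pictures are not rectified: a ray, as slopes to the right and down, at radius r is drawn at 1 + k1 r^2 times it, then the intrinsics apply), "R" (3x3) and "t" (3): a world point X has camera coordinates R X + t. Camera axes: x right, y down, z forward; pixel columns grow to the right and rows downward; lengths in mm; the calibration is good to about 2 mm. A picture is of the moment at which its call begins. There is no depth.
- bot.close_job(): hands the job in; it is judged then, once.
The state is a dict: "time": time; "joint_positions": joint angles; "dq": joint speeds; "tau": joint torques, N m; "tool_pos": TCP position; "tcp_rot": TCP orientation; "contact_force": force on the tool from outside, world axes, zero at the start; "moment": the same for the moment, N m; "grip_width": finger opening in mm; "finger_force": force on a finger pad.
Only numpy, scipy, OpenCV 4.12 (cv2) and the standard library are available. Lean on these libraries where they do the work, as an engineer would, in place of code of your own. Each camera call takes 0.05 s, during which the arm holds its last target. There are 200 camera calls.

## Working session

There is one attempt and no reset: what is moved stays moved. The work goes in short steps, Python scripts to look and compute and a tool call to move; the robot and the scene stay as the last step left them, time stands still between calls to the robot, and variables do not carry over. Pictures are saved under pics/ and viewed, at most 10 in all, crops included, and the job is handed in when it is done.

```bash
ls; mkdir -p pics
```

Run:
```python
from plant import bot, telemetry, capture
import cv2,pickle
d={}
for n in ["scene","top","wrist"]:
    d[n]=capture(n); cv2.imwrite(f"pics/{n}0.png",d[n]["color"][:,:,::-1])
    print(n,d[n]["K"],d[n]["k1"],d[n]["R"],d[n]["t"])
pickle.dump(d,open("d0.pkl","wb"))
o=telemetry.get_obs();print(o["time"],o["tool_pos"],o["tcp_rot"],o["grip_width"])
```

```text
pics
plant.py
scene [[456.13633148   0.         320.25041899]
 [  0.         456.13633148 245.05624771]
 [  0.           0.           1.        ]] -0.01421218860996452 [[-0.72708594  0.68646182  0.01077992]
 [ 0.53638922  0.57779268 -0.61517658]
 [-0.42852379 -0.44150401 -0.78831565]] [ 406.35991902 -212.15158407 1497.45956399]
top [[587.0955441    0.         305.90491353]
 [  0.         587.0955441  235.61624427]
 [  0.           0.           1.        ]] -0.07054414873053888 [[ 0.06933218 -0.997578    0.00558355]
 [-0.97556409 -0.06896981 -0.20860935]
 [ 0.2084892   0.00901623 -0.97798311]] [ -68.64996123  480.38713486 1297.10244874]
wrist [[398.4048976    0.         321.62071791]
 [  0.         398.4048976  244.11764782]
 [  0.           0.           1.        ]] -0.07278863735056008 [[ 0.27125268 -0.96250502 -0.00246344]
 [-0.91447021 -0.25851231  0.31131273]
 [-0.3002769  -0.08219167 -0.95030433]] [-524.35592079  -40.22929049  391.26224248]
0.15 [ 141.97862333 -505.32847273  404.21075505] [-3.14042504e+00 -1.55596065e-04  2.73871585e-01] 91.52368251850405
```

View pics/top0.png

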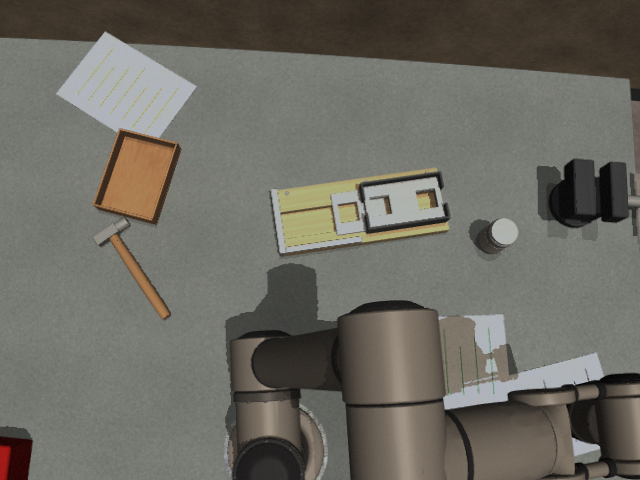

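View pics/scene0.png

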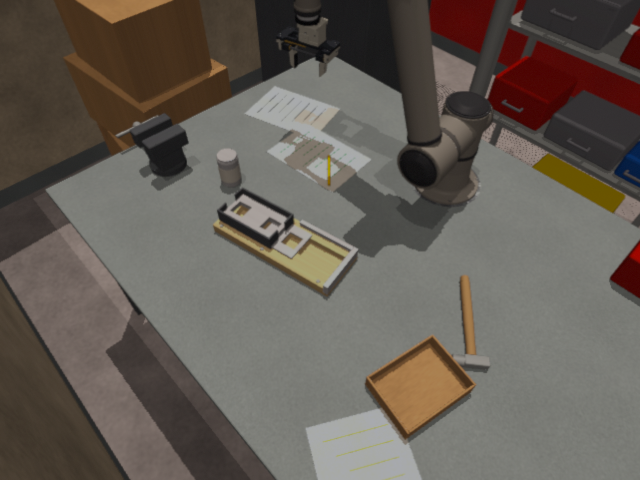

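The top view shows the feeder at about (270-450, 168-255). The end stop is on the left at (278,220) and the fence runs along the lower side. The protruding blank's cut-out is at (348,212), the magazine is to its right, and the can is at (500,235).

Create h.py:
```python
import numpy as np,cv2,pickle
def ray(c,uv):
    uv=np.atleast_2d(np.float64(uv)); K=c["K"]
    D=np.array([c["k1"],0,0,0])
    # drawn = ray*(1+k1 r^2): OpenCV model
    p=cv2.undistortPoints(uv[:,None],K,D)[:,0]
    d=np.c_[p,np.ones(len(p))]@c["R"]
    return -c["R"].T@c["t"],d
def onz(c,uv,z):
    o,d=ray(c,uv); return o+d*((z-o[2])/d[:,2])[:,None]
def proj(c,X):
    X=np.atleast_2d(np.float64(X))
    return cv2.projectPoints(X,cv2.Rodrigues(c["R"])[0],c["t"],c["K"],np.array([c["k1"],0,0,0]))[0][:,0]
```

Run:
```python
import pickle,cv2
d=pickle.load(open("d0.pkl","rb"))
a=d["top"]["color"][160:265,262:458,::-1]
cv2.imwrite("pics/topc.png",cv2.resize(a,None,fx=4,fy=4,interpolation=cv2.INTER_CUBIC))
```

```text
(no output)
```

View pics/topc.png

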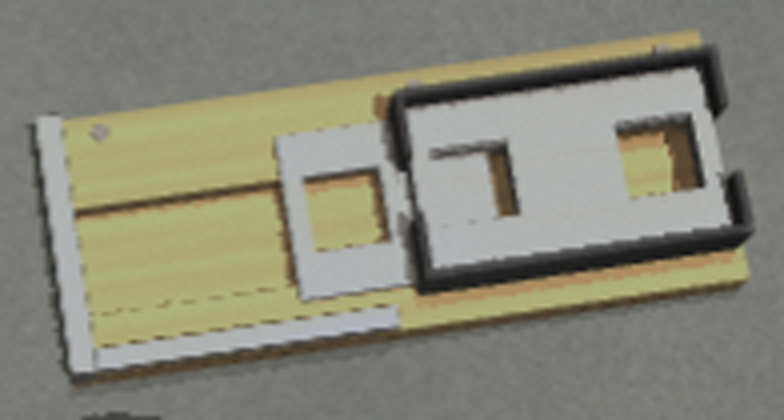

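The crop shows these features (crop px): end stop inner edge (62,117)-(92,350), fence inner edge (97,350)-(397,306), blank front corners (275,138) and (302,298), and cut-out corners (300,180), (312,250), (388,242), (378,168).

Run:
```python
from h import *
d=pickle.load(open("d0.pkl","rb"));c=d["top"]
f=lambda p:(np.array(p,float)+.5)/4-.5+[262,160]
from scipy.optimize import least_squares
# (crop px, feeder x,y,z); None=unconstrained
P=[((397,306),15,62,44),((95,350),192,62,44),((62,117),192,None,44),((250,328),None,62,44),((77,235),192,None,44),
((275,138),None,-50,36),((302,298),None,50,36),((70,120),None,-80,30),((700,32),None,-80,30),((380,76),None,-80,30)]
W=[onz(c,f(p[0]),p[3])[0] for p in P]
def loc(q,w): a=q[2];e=w[:2]-q[:2];return np.array([np.cos(a)*e[0]+np.sin(a)*e[1],-np.sin(a)*e[0]+np.cos(a)*e[1]])
def res(q):
    r=[]
    for p,w in zip(P,W):
        l=loc(q,w)
        if p[1] is not None:r.append(l[0]-p[1])
        if p[2] is not None:r.append(l[1]-p[2])
    return r
s=least_squares(res,[550,-200,1.57],x_scale=[100,100,1]);print(s.x,np.round(s.fun,1))
for p in [(300,180),(312,250),(388,242),(378,168),(275,138),(302,298)]:
    w=onz(c,f(p),36)[0];print(w,loc(s.x,w))
for n,p in(("can top",(503,230)),):print(n,onz(c,p,110))
np.save("q.npy",s.x)
```

```text
[ 557.45032504 -163.33664653    1.78769893] [ 0.5  0.3 -0.4  0.5 -0.6  0.8  0.5  0.4 -2.   0.1  0.1 -0.2]
[ 566.55667772 -101.6047225    36.        ] [ 58.32572525 -22.17804947]
[ 524.860037   -111.05450453   36.        ] [58.07072424 20.57523347]
[ 532.80913332 -155.12555318   36.        ] [13.32162514 22.29674162]
[ 577.12895695 -147.00207436   36.        ] [ 11.71687565 -22.73283147]
[591.09342608 -85.4015022   36.        ] [ 68.86883175 -49.62689778]
[ 495.83192833 -106.89525377   36.        ] [68.37953682 48.02808111]
can top [[ 514.97286736 -470.96671543  110.        ]]
```

Add to h.py:
```python
from scipy.spatial.transform import Rotation as Ro
def F(q,x,y,z):
    a=q[2];return np.array([q[0]+x*np.cos(a)-y*np.sin(a),q[1]+x*np.sin(a)+y*np.cos(a),z])
def shift(obs,tip,yaw,p0=None):
    p=np.array(obs["tool_pos"] if p0 is None else p0);e=obs["tcp_rot"]
    R=Ro.from_euler("xyz",e).as_matrix()
    return np.round(R.T@(np.array(tip)+[0,0,178]-p),1),round(-((yaw-e[2]+np.pi)%(2*np.pi)-np.pi),3)
```

Run:
```python
from h import *
from plant import bot, telemetry, capture
q=np.load("q.npy");o=telemetry.get_obs()
print(shift(o,F(q,34.5,0,110),q[2],[141.976,-505.441,404.741]))
```

```text
(array([ 494.5, -251.3,  117.1]), np.float64(-1.514))
```

The rows are not in the units I measure in: shifts go in shares of 600 mm and turns go in shares of 90 degrees. I convert before sending: 494.5 mm is 0.8242, -251.3 mm is -0.4188, -1.514 rad is -0.9638.

Call:
{"op": "shift_gripper", "data": {"increments": "6,0.8242,-0.4188,0.1,-0.9638\n6,0.8242,-0.4188,0.1,-0.9638\n6,0.8242,-0.4188,0.1,-0.9638\n6,0.8242,-0.4188,0.1,-0.9638\n6,0.8242,-0.4188,0.1,-0.9638"}}

```text
time: 0.78
tool_pos: [371.7, -293.5, 370.9]
tcp_rot: [3.141, 0.0, 1.217]
contact_force: [0.1, -1.1, 0.6]
grip_width: 46.4
finger_force: 0.0
```

Run:
```python
from h import *
from plant import bot, telemetry, capture
q=np.load("q.npy");o=telemetry.get_obs()
print(o["tcp_rot"],shift(o,F(q,34.5,0,110),q[2]))
```

```text
[3.14138142e+00 1.76798171e-04 1.21716478e+00] (array([215.5, 110.5,  82.9]), np.float64(-0.571))
```

To row units: 200 mm is 0.3333, 105 mm is 0.175, -0.5 rad is -0.3183.

Call:
{"op": "shift_gripper", "data": {"increments": "6,0.3333,0.175,0.1167,-0.3183\n6,0.3333,0.175,0.1167,-0.3183\n6,0.3333,0.175,0.1167,-0.3183\n6,0.3333,0.175,0.1167,-0.3183\n6,0.3333,0.175,0.1167,-0.3183"}}

```text
time: 1.4
tool_pos: [540.6, -142.3, 299.3]
tcp_rot: [-3.14, -0.002, 1.715]
contact_force: [-0.5, -1.2, 0.0]
grip_width: 5.9
finger_force: 0.0
```

Call:
{"op": "shift_gripper", "data": {"increments": "6,0,0,0,0\n6,0,0,0,0"}}

```text
time: 1.65
tool_pos: [538.7, -145.7, 301.6]
tcp_rot: [3.141, 0.001, 1.71]
contact_force: [-0.8, -0.7, -0.1]
grip_width: 6.2
finger_force: 0.0
```

Run:
```python
from h import *
from plant import bot, telemetry, capture
q=np.load("q.npy")
c=capture("wrist");pickle.dump(c,open("w1.pkl","wb"));cv2.imwrite("pics/w1.png",c["color"][:,:,::-1])
o=telemetry.get_obs()
print(o["tcp_rot"],shift(o,F(q,34.5,0,110),q[2]),proj(c,[F(q,192,62,44),F(q,15,62,44),F(q,58,-23,36),F(q,58,23,36),F(q,69,50,36),F(q,0,17,39)]).round())
```

```text
[3.14107739e+00 5.58683817e-04 1.70958202e+00] (array([14.4, 13.5, 13.7]), np.float64(-0.078)) [[208. -44.]
 [250. 269.]
 [379. 190.]
 [305. 196.]
 [260. 182.]
 [322. 283.]]
```

View pics/w1.png

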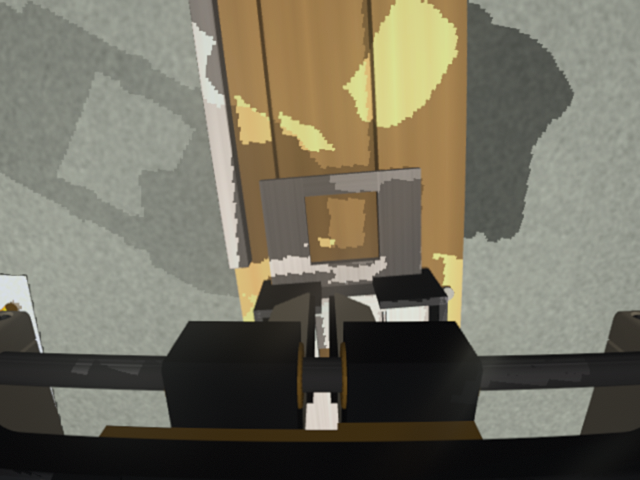

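The wrist view shows the cut-out with corners at (305,196), (378,192), (380,258) and (312,263), and the blank's front edge from (261,181) to (420,169). This agrees with my projected model to within 1-2 px.

Run:
```python
from h import *
from plant import bot, telemetry, capture
q=np.load("q.npy");c=pickle.load(open("w1.pkl","rb"));o=telemetry.get_obs()
a=q[2]
for p in [(305,196),(378,192),(380,258),(312,263),(261,181),(420,169)]:
    w=onz(c,p,36)[0];e=w[:2]-q[:2];print(np.round([np.cos(a)*e[0]+np.sin(a)*e[1],-np.sin(a)*e[0]+np.cos(a)*e[1]],1))
print(shift(o,F(q,34.5,0,60),q[2]))
```

```text
[58.  22.9]
[ 57.  -22.5]
[ 13.3 -22.3]
[13.3 22.3]
[69.4 49.1]
[ 69.4 -48.8]
(array([14.4, 13.5, 63.7]), np.float64(-0.078))
```

To row units: 60 mm is 0.1, 30 mm is 0.05, -0.078 rad is -0.0497.

Call:
{"op": "shift_gripper", "data": {"increments": "2,0.0253,0.0225,0.05,-0.0497\n2,0.0253,0.0225,0.1,-0.0497\n2,0.0253,0.0225,0.1,-0.0497\n2,0.0253,0.0225,0.1,-0.0497"}}

```text
time: 2.2
tool_pos: [550.6, -128.6, 242.4]
tcp_rot: [3.14, 0.001, 1.788]
contact_force: [0.2, -0.2, 0.0]
grip_width: 2.1
finger_force: 0.0
```

Create st.py:
```python
import sys
from h import *
from plant import bot, telemetry, capture
q=np.load("q.npy");o=telemetry.get_obs();t=[float(v) for v in sys.argv[1:4]]
p=np.array(o["tool_pos"]);e=p[:2]-q[:2];a=q[2]
print("tip in feeder",np.round([np.cos(a)*e[0]+np.sin(a)*e[1],-np.sin(a)*e[0]+np.cos(a)*e[1],p[2]-178],1),"shift",shift(o,F(q,*t),q[2]))
```

```bash
python3 st.py 35.5 0 20
```

```text
tip in feeder [35.4 -0.8 64.4] shift (array([ 0.1, -0.9, 44.4]), np.float64(0.0))
```

To row units: 44 mm is 0.0733, 25 mm is 0.0417.

Call:
{"op": "shift_gripper", "data": {"increments": "2,0,-0.0013,0.0417,0\n2,0,-0.0013,0.0733,0\n2,0,-0.0013,0.0733,0\n2,0,-0.0013,0.0733,0"}}

```text
time: 2.7
tool_pos: [550.2, -128.4, 198.7]
tcp_rot: [3.139, 0.002, 1.789]
contact_force: [-0.1, -0.4, 0.2]
grip_width: 2.2
finger_force: 0.0
```

```bash
python3 st.py 60 0 20
```

```text
tip in feeder [35.7 -0.4 20.7] shift (array([24.3, -0.4,  0.6]), np.float64(0.001))
```

To row units: 34 mm is 0.0567, 28 mm is 0.0467.

Call:
{"op": "shift_gripper", "data": {"increments": "2,0.0167,0,0,0\n2,0.0267,0,0,0\n2,0.0367,0,0,0\n2,0.0467,0,0,0\n2,0.0567,0,0,0"}}

```text
time: 3.32
tool_pos: [543.1, -95.5, 198.3]
tcp_rot: [3.138, 0.004, 1.79]
contact_force: [2.3, -9.2, 0.3]
grip_width: 2.4
finger_force: 4.1
```

Call:
{"op": "shift_gripper", "data": {"increments": "2,0.0133,0,0,0\n2,0.0267,0,0,0\n2,0.04,0,0,0\n2,0.0533,0,0,0\n2,0.0667,0,0,0"}}

```text
time: 3.95
tool_pos: [533.6, -55.3, 197.4]
tcp_rot: [3.141, 0.001, 1.789]
contact_force: [1.0, -4.1, 2.8]
grip_width: 2.1
finger_force: 2.2
```

```bash
python3 st.py 165 4 20
```

```text
tip in feeder [110.7   0.   19.4] shift (array([54.4, -3.9, -0.6]), np.float64(0.002))
```

To row units: 52 mm is 0.0867, 40 mm is 0.0667.

Call:
{"op": "shift_gripper", "data": {"increments": "2,0.0167,0,0,0\n2,0.0333,0,0,0\n2,0.05,0,0,0\n2,0.0667,0,0,0\n2,0.0867,0,0,0"}}

```text
time: 4.58
tool_pos: [521.9, -4.1, 196.8]
tcp_rot: [-3.14, -0.001, 1.789]
contact_force: [-0.1, -1.9, 0.6]
grip_width: 2.1
finger_force: 0.5
```

Call:
{"op": "shift_gripper", "data": {"increments": "2,0,0,0,0"}}

```text
time: 4.7
tool_pos: [521.7, -3.7, 196.7]
tcp_rot: [-3.14, -0.001, 1.791]
contact_force: [0.5, 0.6, -0.4]
grip_width: 2.0
finger_force: 0.0
```

```bash
python3 st.py 165 4 20
```

Run:
```python
from plant import bot, telemetry, capture
import cv2,pickle
d={n:capture(n) for n in("top","wrist")};pickle.dump(d,open("d2.pkl","wb"))
cv2.imwrite("pics/w2.png",d["wrist"]["color"][:,:,::-1])
```

```text
tip in feeder [163.6   0.6  18.7] shift (array([ 1.4, -3.4, -1.3]), np.float64(0.003))
```

View pics/w2.png

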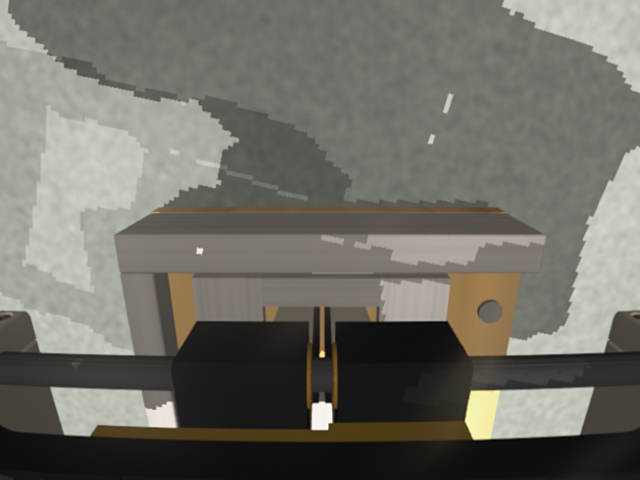

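The wrist view shows the blank's front edge at row about 275, nearly at the end stop face (row 272). There is a gap to the fence on the left.

To row units: 5 mm is 0.0083, 4 mm is 0.0067.

Call:
{"op": "shift_gripper", "data": {"increments": "2,0.0033,0,0,0\n2,0.0067,0,0,0\n2,0.0083,0,0,0"}}

```text
time: 5.18
tool_pos: [521.3, -0.2, 197.0]
tcp_rot: [-3.142, 0.0, 1.789]
contact_force: [-0.1, -0.7, -0.5]
grip_width: 2.3
finger_force: 0.3
```

Call:
{"op": "shift_gripper", "data": {"increments": "2,0.0025,0,0,0\n2,0.0025,0,0,0"}}

```text
time: 5.42
tool_pos: [520.9, 1.4, 197.1]
tcp_rot: [-3.142, -0.0, 1.789]
contact_force: [0.1, -0.1, 0.0]
grip_width: 2.1
finger_force: 0.0
```

```bash
python3 st.py 165 4 20
```

```text
tip in feeder [168.8   0.2  19.1] shift (array([-3.7, -3.8, -0.9]), np.float64(0.002))
```

To row units: 2 mm is 0.0033, 1 mm is 0.0017.

Call:
{"op": "shift_gripper", "data": {"increments": "2,0.0017,0,0,0\n2,0.0033,0,0,0\n2,0.0033,0,0,0"}}

```text
time: 5.8
tool_pos: [520.6, 3.0, 197.1]
tcp_rot: [3.141, 0.001, 1.789]
contact_force: [0.5, -3.7, -0.6]
grip_width: 2.0
finger_force: 1.8
```

Call:
{"op": "shift_gripper", "data": {"increments": "2,0.0025,0,0,0\n2,0.0025,0,0,0"}}

```text
time: 6.05
tool_pos: [520.5, 3.4, 197.1]
tcp_rot: [3.141, 0.003, 1.79]
contact_force: [-0.2, -11.3, -0.8]
grip_width: 2.3
finger_force: 5.6
```

```bash
python3 st.py 165 4 20
```

```text
tip in feeder [170.8   0.2  19.1] shift (array([-5.8, -3.8, -0.8]), np.float64(0.002))
```

To row units: -50 mm is -0.0833, -20 mm is -0.0333.

Call:
{"op": "shift_gripper", "data": {"increments": "2,-0.0083,0,0,0\n2,-0.0083,0,-0.0333,0\n2,-0.0083,0,-0.0833,0\n2,-0.0083,0,-0.0833,0"}}

```text
time: 6.55
tool_pos: [521.9, 0.0, 249.0]
tcp_rot: [3.137, 0.001, 1.789]
contact_force: [0.4, -0.4, -0.2]
grip_width: 2.1
finger_force: 0.0
```

Call:
{"op": "shift_gripper", "data": {"increments": "2,-0.0583,0.075,0,0\n2,-0.1083,0.1467,0,0\n2,-0.1083,0.1467,0,0\n2,-0.1083,0.1467,0,0"}}

```text
time: 7.05
tool_pos: [620.4, -44.1, 245.6]
tcp_rot: [-3.139, -0.002, 1.789]
contact_force: [-0.3, 1.0, -0.1]
grip_width: 1.9
finger_force: 0.0
```

```bash
python3 st.py 102 -88 32
```

Run:
```python
from plant import bot, telemetry, capture
import cv2,pickle
c=capture("wrist");pickle.dump(c,open("w3.pkl","wb"))
cv2.imwrite("pics/w3.png",c["color"][:,:,::-1])
```

```text
tip in feeder [102.9 -87.1  67.6] shift (array([-0.9,  1. , 35.6]), np.float64(0.002))
```

View pics/w3.png

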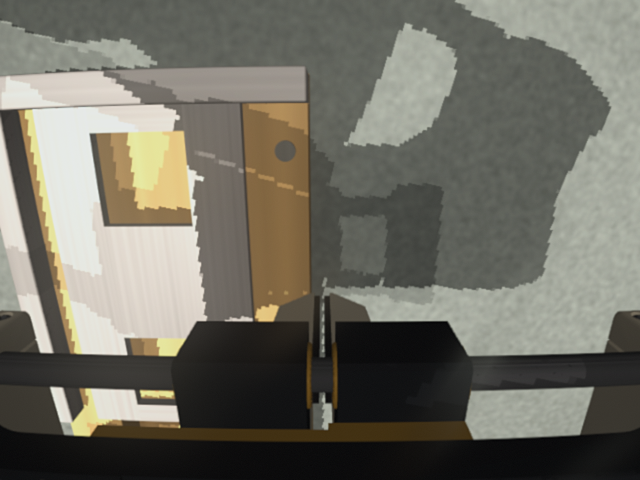

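The blank is drawn clear and its front edge lies along the end stop. The fence gap is on the left at about (25,120), and the blank's right edge is near column 245.

To row units: 34.5 mm is 0.0575, 20 mm is 0.0333.

Call:
{"op": "shift_gripper", "data": {"increments": "2,0,0,0.0333,0\n2,0,0,0.0575,0\n2,0,0,0.0575,0"}}

```text
time: 7.48
tool_pos: [620.4, -44.0, 211.4]
tcp_rot: [-3.139, -0.001, 1.79]
contact_force: [0.0, 1.3, 0.3]
grip_width: 1.7
finger_force: 0.0
```

Call:
{"op": "shift_gripper", "data": {"increments": "2,0,-0.01,0,0\n2,0,-0.02,0,0\n2,0,-0.03,0,0\n2,0,-0.0367,0,0"}}

```text
time: 7.98
tool_pos: [599.4, -49.5, 212.9]
tcp_rot: [3.141, 0.0, 1.789]
contact_force: [-0.4, -0.4, -0.8]
grip_width: 1.9
finger_force: 0.0
```

```bash
python3 st.py 102 -58 32
```

```text
tip in feeder [102.2 -65.5  34.9] shift (array([-0.2, -7.5,  2.9]), np.float64(0.001))
```

To row units: -7 mm is -0.0117, -4 mm is -0.0067.

Call:
{"op": "shift_gripper", "data": {"increments": "2,0,0.005,0,0\n2,0,0.005,0.0042,0\n2,0,0,0.0042,0\n2,0,-0.0067,0.0042,0\n2,0,-0.0117,0.0042,0"}}

```text
time: 8.6
tool_pos: [592.7, -50.9, 210.1]
tcp_rot: [-3.141, 0.0, 1.789]
contact_force: [0.1, -0.4, 0.1]
grip_width: 1.9
finger_force: 0.0
```

```bash
python3 st.py 102 -58 32
```

```text
tip in feeder [102.2 -58.6  32.1] shift (array([-0.2, -0.6,  0.1]), np.float64(0.002))
```

Call:
{"op": "shift_gripper", "data": {"increments": "2,0,-0.0017,0,0\n2,0,-0.0033,0,0\n2,0,-0.0033,0,0"}}

```text
time: 8.98
tool_pos: [591.1, -51.3, 210.3]
tcp_rot: [3.141, 0.0, 1.789]
contact_force: [0.6, 0.1, 0.6]
grip_width: 1.9
finger_force: 0.4
```

```bash
python3 st.py 102 -58 32
```

```text
tip in feeder [102.2 -57.   32.3] shift (array([-0.2,  1. ,  0.3]), np.float64(0.002))
```

To row units: -2 mm is -0.0033, -1 mm is -0.0017.

Call:
{"op": "shift_gripper", "data": {"increments": "2,0,-0.0017,0,0\n2,0,-0.0033,0,0\n2,0,-0.0033,0,0"}}

```text
time: 9.35
tool_pos: [589.1, -51.7, 210.2]
tcp_rot: [3.141, 0.0, 1.789]
contact_force: [1.6, -0.2, 1.5]
grip_width: 1.9
finger_force: 0.7
```

Call:
{"op": "shift_gripper", "data": {"increments": "2,0,-0.0017,0,0\n2,0,-0.0033,0,0\n2,0,-0.0033,0,0"}}

```text
time: 9.72
tool_pos: [587.1, -52.1, 210.2]
tcp_rot: [3.142, 0.0, 1.789]
contact_force: [1.6, -0.3, 1.6]
grip_width: 2.0
finger_force: 0.9
```

```bash
python3 st.py 102 -58 32
```

Run:
```python
from plant import bot, telemetry, capture
import cv2,pickle
c=capture("wrist");pickle.dump(c,open("w4.pkl","wb"))
cv2.imwrite("pics/w4.png",c["color"][:,:,::-1])
```

```text
tip in feeder [102.2 -52.9  32.2] shift (array([-0.2,  5.1,  0.2]), np.float64(0.002))
```

View pics/w4.png

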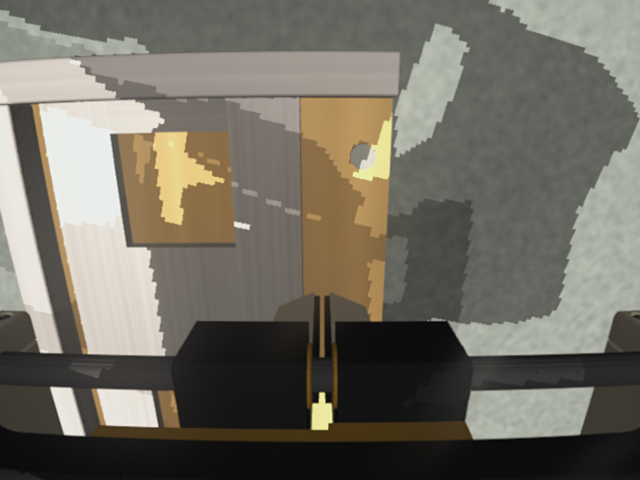

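The fence gap has closed to about 8 px (roughly 3-4 mm) and the blank is still square. I'll keep pushing.

To row units: -2 mm is -0.0033, -1 mm is -0.0017.

Call:
{"op": "shift_gripper", "data": {"increments": "2,0,-0.0017,0,0\n2,0,-0.0033,0,0\n2,0,-0.0033,0,0"}}

```text
time: 10.15
tool_pos: [585.1, -52.6, 210.2]
tcp_rot: [3.142, 0.0, 1.789]
contact_force: [1.2, -0.2, 2.0]
grip_width: 2.0
finger_force: 1.0
```

Call:
{"op": "shift_gripper", "data": {"increments": "2,0,-0.0017,0,0\n2,0,-0.0033,0,0\n2,0,-0.0033,0,0"}}

```text
time: 10.52
tool_pos: [583.1, -53.0, 210.1]
tcp_rot: [-3.142, 0.0, 1.789]
contact_force: [1.4, 0.4, 3.0]
grip_width: 1.7
finger_force: 1.1
```

```bash
python3 st.py 102 -58 32
```

```text
tip in feeder [102.2 -48.8  32.1] shift (array([-0.2,  9.2,  0.1]), np.float64(0.002))
```

To row units: -2 mm is -0.0033, -1 mm is -0.0017.

Call:
{"op": "shift_gripper", "data": {"increments": "2,0,-0.0017,0,0\n2,0,-0.0033,0,0\n2,0,-0.0033,0,0"}}

```text
time: 10.9
tool_pos: [581.2, -53.4, 210.1]
tcp_rot: [-3.142, 0.0, 1.789]
contact_force: [1.8, -0.1, 1.7]
grip_width: 2.3
finger_force: 1.2
```

Call:
{"op": "shift_gripper", "data": {"increments": "2,0,-0.0017,0,0\n2,0,-0.0017,0,0"}}

```text
time: 11.15
tool_pos: [580.3, -53.6, 210.2]
tcp_rot: [3.141, 0.0, 1.789]
contact_force: [2.7, 0.3, 1.7]
grip_width: 2.3
finger_force: 1.5
```

```bash
python3 st.py 102 -58 32
```

```text
tip in feeder [102.3 -46.   32.2] shift (array([-0.3, 12. ,  0.2]), np.float64(0.002))
```

To row units: -1 mm is -0.0017.

Call:
{"op": "shift_gripper", "data": {"increments": "2,0,-0.0017,0,0\n2,0,-0.0017,0,0"}}

```text
time: 11.4
tool_pos: [579.8, -53.7, 210.3]
tcp_rot: [3.14, 0.001, 1.789]
contact_force: [4.9, 1.5, 0.6]
grip_width: 1.7
finger_force: 2.1
```

Call:
{"op": "shift_gripper", "data": {"increments": "2,0,-0.0017,0,0\n2,0,-0.0017,0,0"}}

```text
time: 11.65
tool_pos: [579.2, -53.9, 210.6]
tcp_rot: [3.138, 0.001, 1.789]
contact_force: [5.4, 2.0, -0.4]
grip_width: 2.0
finger_force: 2.8
```

```bash
python3 st.py 102 -58 32
```

Run:
```python
from plant import bot, telemetry, capture
import cv2,pickle
c=capture("wrist");pickle.dump(c,open("w5.pkl","wb"))
cv2.imwrite("pics/w5.png",c["color"][:,:,::-1])
```

```text
tip in feeder [102.2 -44.8  32.6] shift (array([-0.2, 13.2,  0.7]), np.float64(0.001))
```

View pics/w5.png

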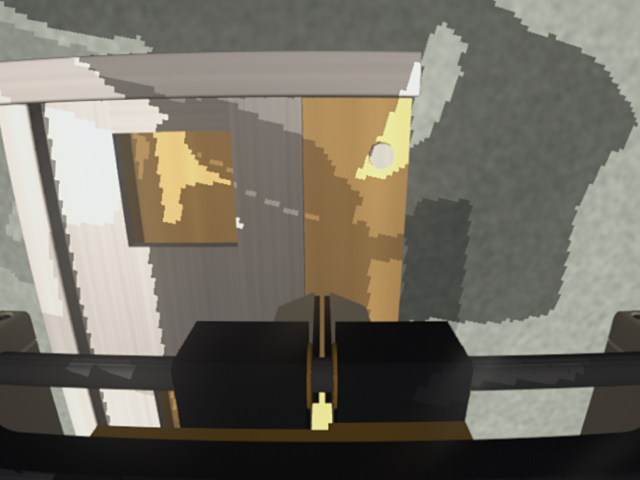

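The gap to the fence is closed along its whole length and the front edge is at the end stop. Force rose to 5.4 N. I'll retreat and check.

To row units: -120 mm is -0.2, -100 mm is -0.1667.

Call:
{"op": "shift_gripper", "data": {"increments": "2,0,0.0067,0,0\n2,0,0.0333,0,0\n2,0,0.0333,-0.0667,0\n2,0,0.0333,-0.1667,0\n2,0,0.0333,-0.2,0"}}

```text
time: 12.32
tool_pos: [597.9, -49.7, 333.2]
tcp_rot: [3.139, 0.002, 1.789]
contact_force: [-0.1, -0.3, -0.8]
grip_width: 2.0
finger_force: 0.0
```

Call:
{"op": "shift_gripper", "data": {"increments": "2,0,0.3333,0,0\n2,0,0.3333,0,0\n2,0,0.3333,0,0\n2,0,0.3333,0,0\n2,0,0.3333,0,0"}}

```text
time: 12.95
tool_pos: [793.4, -5.9, 327.1]
tcp_rot: [-3.137, -0.001, 1.79]
contact_force: [-0.9, -1.0, 0.8]
grip_width: 2.1
finger_force: 0.0
```

Run:
```python
from h import *
from plant import bot, telemetry, capture
c=capture("top");cv2.imwrite("pics/t6.png",cv2.resize(c["color"][160:265,262:458,::-1],None,fx=4,fy=4,interpolation=cv2.INTER_CUBIC))
q=np.load("q.npy")
f=lambda X:((proj(c,X)-[262,160]+.5)*4-.5).round()
print("home corners",f([F(q,192,62,36),F(q,192,-38,36),F(q,12,-38,36),F(q,12,62,36)]))
print("holes",f([F(q,180,-11,36),F(q,180,35,36),F(q,70,-11,36),F(q,70,35,36),F(q,24,-11,36)]))
print("stack top", f([F(q,-5,-50,48),F(q,-185,-50,48),F(q,-17,-23,48),F(q,-17,23,48)]))
```

```text
home corners [[ 95. 352.]
 [ 71. 186.]
 [373. 143.]
 [402. 307.]]
holes [[ 98. 228.]
 [109. 304.]
 [283. 201.]
 [296. 277.]
 [361. 190.]]
stack top [[400. 114.]
 [700.  72.]
 [428. 155.]
 [442. 231.]]
```

View pics/t6.png

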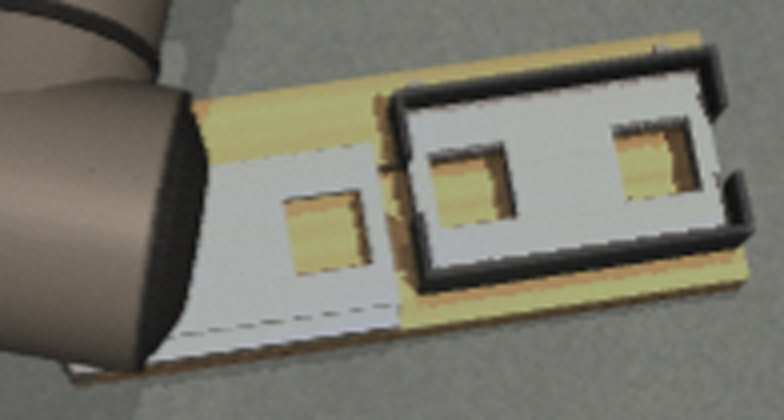

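The blank's rear corner is at (370,143) and its cut-out corner at (283,201), both within 3 crop px (under 2 mm) of the home prediction. The stack's cut-outs line up where predicted for the dropped stack.

Call:
{"op": "shift_gripper", "data": {"increments": "2,0,0,0,0\n2,0,0,0,0"}}

```text
time: 13.25
tool_pos: [792.5, -6.8, 331.2]
tcp_rot: [3.141, 0.0, 1.789]
contact_force: [-0.7, 0.7, 0.8]
grip_width: 2.1
finger_force: 0.0
```

```bash
python3 -c "
from plant import bot, telemetry, capture
print(bot.close_job())"
```

```text
the job is handed in; nothing more can be done
None
```

I drew the bottom blank out and slid it flush into the corner against the end stop and side fence. The other three blanks look to have dropped one place, and I handed the job in at about 13 s; no verdict was printed.

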